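Fit the spark-guard plate into the fume box

ROBOT

A 6-joint arm with a two-finger parallel gripper is mounted at the origin on the work surface. World frame = base frame: x ahead of the robot, y to its left, z up, the work surface at z = 0. Lengths are in m, angles in rad, forces in N, time in s.
With the tool pointing down it reaches from about 0.375 to 0.975 m from the base axis. Payload 3.8 kg.
Tool frame: the origin (TCP) lies midway between the tips of the shut fingers; the grasp point (between the pads) lies 19 mm behind it; z points along the fingers, y is the direction in which the jaws open and shut (so a half turn about z gives the same grasp; the last joint's range is limited). The gripper opens to 85 mm and grips with 20 to 120 N. Pads are 22 mm wide; open, the fingers measure 114 mm over their backs; the gripper's body (76 mm by 85 mm) begins 54 mm behind the grasp point. The pads swing forward as they close: fully open they stand 13 mm farther back than shut.
Start: joints at [1.169, 0.264, 1.604, -0, 1.274, -0.037], TCP at [0.241, 0.631, 0.231] pointing down, gripper open.
Joint ranges: [-2.63, 2.63], [-0.94, 2.18], [0.31, 2.57], [-1.31, 4.45], [0, 2.66], [-2.55, 2.55]. Speed limits (rad/s): [2.57, 2.57, 3.14, 3.14, 3.14, 3.14].

INTERFACE

Orientations are given as a rotation vector (axis times angle).
In Python, from workcell import bot gives the robot as it stands.
- The arm moves only by the tool arm_command, never from a script. Its argument "targets" is text: rows parted by semicolons, each of 7 numbers parted by spaces: the shift along the tool's x, y, z in mm, then the turn, a rotation vector about the tool's x, y, z in degrees, then the opening, from 0 (shut) to 1 (fully open). A call has 1 to 10 rows; each row is the pose to reach, as a shift and turn from the pose commanded when the call began, along the tool's axes at that moment; what a row does not reach only later rows make up. A row lasts 1/12 s, in which the tool goes at most 41.7 mm and 7.16 degrees, less where a joint would pass 70% of its speed; a pose out of reach is approached as far as the arm can. A call with a gripper value outside its range is refused whole. The fingers move at their own pace and stop on an object; "newtons" is the grip in N (left out, the last holds). Time passes only in rows, so rows that repeat a pose let the fingers close. It gives the time, the measured TCP pose, the force and the opening at its end, in the units of the state.
- bot.read_state(): the state, without advancing time (a new reading comes with each control period).
- bot.read_camera(name): name is "scene" or "top" or "wrist"; returns (picture, depth): 480x640x3 uint8, blue, green, red; 480x640 float32, m along the optical axis (not along the pixel's ray), 0 where there is no reading.
- bot.camera_params(name): a dict with "fov_y" (degrees; the focal length in pixels is half the picture's height over the tangent of half this angle, whatever the lens; pixels are square), "cx", "cy" (the principal point, pixels), "k1" (the pictures are not rectified: a ray, as slopes to the right and down, at radius r is drawn at 1 + k1 r^2 times it, then the intrinsics apply), "xyz" and "rotation" of the camera in the world; the wrist camera has in their place "T_tool_cam" (4x4, takes a point from camera to tool coordinates, whose origin is the TCP and whose axes are the flange's). Camera axes: x right, y up, looking along -z (the intrinsics and any distortion apply to the point x, -y, -z); pixel columns grow to the right and rows downward; lengths in m; the calibration is good to about 2 mm. A picture is of the moment at which its call begins: read the wrist's pose just before it. camera_params takes no time and is no camera call.
- bot.finish_job(): hands the job in, once; it reports no verdict.
The state is a dict: "time": time; "q": joint angles; "joint_vel": joint speeds; "joint_torque": joint torques, N m; "tool_pos": TCP position; "tcp_rot": TCP orientation; "wrist_force": force on the tool from outside, world axes, zero at the start; "torque": the same for the moment, N m; "width": opening from 0.0 (shut) to 1.0 (fully open).
Only numpy, scipy, OpenCV 4.12 (cv2) and the standard library are available. Lean on these libraries where they do the work, as an engineer would, in place of code of your own. Each camera call takes 0.05 s, during which the arm holds its last target.

TASK

Fit the perforated spark-guard plate with the yellow handle into the seat of the blue fume-extraction box: tilt it to hook its edge under the white lip, then lower the opposite edge until the plate lies flat on the bed of the seat, and let go. Do not let the plate drop, and leave the red blanking plate where it is.

Things in the scene. Friction and masses are not known exactly. Their poses are not given: they have to be found in the camera images.
- guard_grip (a point): Centre of the yellow handle of the loose spark-guard plate (bright metal, rows of dark holes, 160 x 100 x 8 mm, 0.35 kg, lying flat). The handle is an upright fin amid the plate: 14 mm thick (x), 40 wide (y), 50 tall; this point is half-way up it, 33 mm above the plate's underside. x along the plate's length, z up. The -x edge, 80 mm away and roughly nearest the robot, is the one to hook.
- seat (a point): Centre of the flat bed of the seat in the fixed blue fume box, 18 mm above the table. The seat is a well 180 mm (x) by 124 mm (y) inside; walls 10 mm thick, 22 mm above the bed at +x and both y sides. x points from the lip to the opposite wall, roughly away from the robot (up to 15 degrees askew); z up. A flat plate has 20 mm of play in x, 24 mm in y.
- lip (a point): Middle of the free edge of the box's white lip, on its underside: 56 mm to -x of the seat's centre, 26 mm above the bed; axes as the seat's. The fixed lip is 5 mm thick and overhangs the seat by 34 mm, right across its robot-side end. The 146 mm left open is shorter than the plate, so the plate goes in only tilted, far edge raised, near edge slid under the lip (18 degrees suits).
- blank_grip (a point): Centre of the black handle of the plain red blanking plate: same size and shape as the spark-guard plate but without holes. Not needed; it stays where it lies. The box and the two plates swap places from start to start.
Not all that is in view belongs to the job. What is shaped like the part that bears guard_grip but green or turquoise is not meant.

How it is judged:
By the outcome, as a careful person would: the job done as asked, in the order asked, and still so for the second after the job is handed in, with the robot touching nothing.
It also fails if it takes over 45 s, if anything falls off the work surface, if the arm or the gripper's body presses on something with over 40 N, if the wrist force passes 120 N, or if a joint passes its speed limit or range.

## Working session

There is one attempt and no reset: what is moved stays moved. The work goes in short steps, Python scripts to look and compute and a tool call to move; the robot and the scene stay as the last step left them, time stands still between calls to the robot, and variables do not carry over. Pictures are saved under pics/ and viewed, and the job is handed in when it is done.

Besides the shell and the picture viewer there is one more tool, called after ">>>" as name(argument=value, ...) on one line, values as JSON. arm_command: Moves the arm, as the interface text tells. Its arguments: {"type":"object","properties":{"targets":{"type":"string"},"newtons":{"type":"number"}},"required":["targets"]}

```bash
mkdir -p pics; ls; python3 - <<'E'
from workcell import bot
import cv2,pickle,numpy as np
s=bot.read_state();print(s)
D={}
for n in("scene","top"):
    p=bot.camera_params(n);im,d=bot.read_camera(n);D[n]=(p,im,d);cv2.imwrite(f"pics/{n}0.png",im);print(n,p,d.min(),d.max())
print(bot.camera_params("wrist"))
pickle.dump(D,open("d0.pkl","wb"))
E
```

```text
pics
{'time': 0.0, 'q': array([ 1.16909344e+00,  2.64811092e-01,  1.60542047e+00, -5.26288298e-06,
        1.27370444e+00, -3.68882086e-02]), 'joint_vel': array([-0.00043964,  0.00130836, -0.00238537, -0.00076512,  0.00027576,
       -0.00040542]), 'joint_torque': array([ 1.87094709e-03, -5.15125573e+01, -3.67313182e+01,  1.23426198e-04,
        1.27885115e-02, -1.48683370e-05]), 'tool_pos': array([0.24052337, 0.62988183, 0.22989791]), 'tcp_rot': array([-0.5697827 , -3.08897511,  0.00359391]), 'wrist_force': array([-0.4118301 ,  0.11566946,  0.43208879]), 'torque': array([ 0.0433825 , -0.01141098, -0.02878336]), 'width': 1.001033040272244}
scene {'fov_y': 42.161319277870156, 'cx': 310.1692614807257, 'cy': 242.4756632182098, 'k1': -0.10117384002123257, 'xyz': array([ 1.21206541, -0.21300927,  0.84878934]), 'rotation': array([0.68379576, 0.562929  , 1.32969004])} 0.0 3.0090156
top {'fov_y': 49.831380567814165, 'cx': 328.8646405096442, 'cy': 237.33518480168297, 'k1': -0.09233230958993659, 'xyz': array([ 0.25961057, -0.03676378,  1.07084327]), 'rotation': array([ 0.09661648, -0.10337729, -1.54938532])} 0.0 1.8749574
{'fov_y': 63.58136568738102, 'cx': 322.125093101497, 'cy': 237.50012492737758, 'k1': -0.07068166135590775, 'T_tool_cam': array([[ 9.69826338e-04,  9.61191651e-01,  2.75879811e-01,
         7.11110643e-02],
       [ 9.99999436e-01, -1.05170777e-03,  1.48858068e-04,
         3.19705940e-06],
       [ 4.33226073e-04,  2.75879511e-01, -9.61192128e-01,
        -1.44266193e-01],
       [ 0.00000000e+00,  0.00000000e+00,  0.00000000e+00,
         1.00000000e+00]])}
```

View pics/scene0.png

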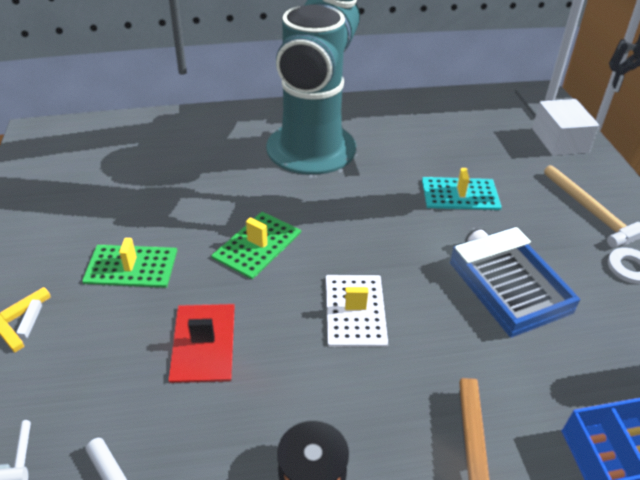

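View pics/top0.png

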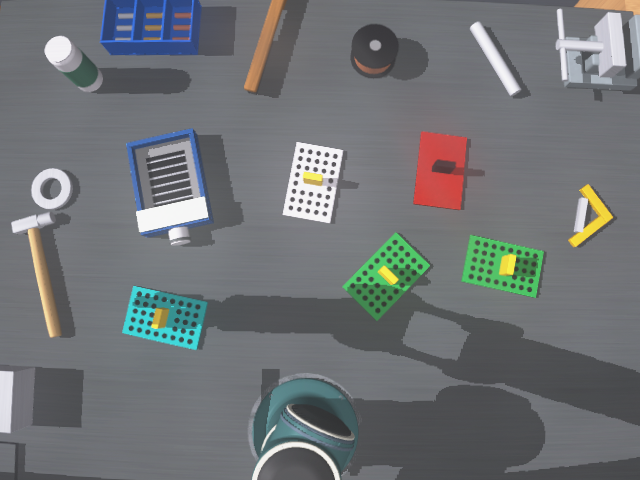

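```bash
cat > h.py <<'E'
import numpy as np,cv2
from scipy.spatial.transform import Rotation as R
def K(p):
    f=240/np.tan(np.radians(p["fov_y"]/2)); return np.array([[f,0,p["cx"]],[0,f,p["cy"]],[0,0,1.]])
def pose(p,st=None):
    if "xyz" in p: return R.from_rotvec(p["rotation"]).as_matrix(),np.array(p["xyz"])
    T=np.eye(4);T[:3,:3]=R.from_rotvec(st["tcp_rot"]).as_matrix();T[:3,3]=st["tool_pos"]
    T=T@p["T_tool_cam"];return T[:3,:3],T[:3,3]
def cast(p,uv,z,st=None):
    uv=np.asarray(uv,float).reshape(-1,1,2)
    n=cv2.undistortPoints(uv,K(p),np.array([p["k1"],0,0,0.])).reshape(-1,2)
    Rm,t=pose(p,st); d=np.c_[n[:,0],-n[:,1],-np.ones(len(n))]@Rm.T
    return t+d*((z-t[2])/d[:,2])[:,None]
def proj(p,X,st=None):
    Rm,t=pose(p,st);c=(np.asarray(X,float).reshape(-1,3)-t)@Rm; c=c*[1,-1,-1]
    return cv2.projectPoints(c.reshape(-1,1,3),np.zeros(3),np.zeros(3),K(p),np.array([p["k1"],0,0,0.]))[0].reshape(-1,2)
def rect(P):
    (c,wh,a)=cv2.minAreaRect((P[:,:2]*1000).astype(np.float32)); 
    w,h=wh
    if h>w: w,h,a=h,w,a+90
    return np.array(c),(w,h),a
def blob(mask,uv,close=0):
    m=mask.astype(np.uint8)
    if close: m=cv2.morphologyEx(m,cv2.MORPH_CLOSE,np.ones((close,close)))
    n,l,s,c=cv2.connectedComponentsWithStats(m)
    k=l[int(uv[1]),int(uv[0])]
    if k==0: 
        ys,xs=np.nonzero(l);i=np.argmin((xs-uv[0])**2+(ys-uv[1])**2);k=l[ys[i],xs[i]]
    cn,_=cv2.findContours((l==k).astype(np.uint8),cv2.RETR_EXTERNAL,cv2.CHAIN_APPROX_NONE)
    return max(cn,key=len).reshape(-1,2)
E
python3 - <<'E'
from h import *;import pickle
D=pickle.load(open("d0.pkl","rb"))
guess={"top":dict(g=(300,200),gh=(313,178),b=(140,190),lip=(175,214),r=(430,190)),
"scene":dict(g=(340,335),gh=(356,298),b=(515,325),lip=(490,247),r=(200,365))}
for n in D:
    p,im,d=D[n];hsv=cv2.cvtColor(im,cv2.COLOR_BGR2HSV);H,S,V=cv2.split(hsv)
    white=(S<60)&(V>170);yel=(H>18)&(H<35)&(S>120)&(V>100);blue=(H>100)&(H<125)&(S>150)&(V>70);red=((H<8)|(H>172))&(S>150)
    G=guess[n]
    for k,m,z,cl in(("g",white,.008,9),("gh",yel,.058,0),("b",blue,.04,0),("lip",white,.049,0),("r",red,.008,9)):
        c=blob(m,G[k],cl); P=cast(p,c,z); print(n,k,len(c),c.min(0),c.max(0),*[np.round(v,1) for v in rect(P)])
    for k,uv in G.items():
        u,v=uv;dd=d[v,u];ray=cast(p,uv,0)[0];Rm,t=pose(p);zc=-((ray-t)@Rm)[2];print(k,"depth z",(t+(ray-t)*dd/zc).round(3))
E
python3 - <<'E'
import cv2
a=cv2.imread("pics/top0.png")[110:260,110:360];cv2.imwrite("pics/crop0.png",cv2.resize(a,None,fx=3.2,fy=3.2,interpolation=2))
E
```

```text
scene g 252 [325 274] [388 345] [509.2  -5. ] [166.  104.8] 171.1
scene gh 80 [345 288] [367 309] [530.8 -11.1] [47.6 38.9] 171.3
scene b 235 [473 280] [552 335] [585.  245.6] [140.4  96.7] 50.0
scene lip 161 [455 227] [530 262] [417.8 275.9] [150.4  71.2] 104.2
scene r 262 [169 305] [233 381] [ 543.2 -276.5] [161.   99.7] 173.8
g depth z [ 0.567 -0.045  0.011]
gh depth z [ 0.517 -0.008  0.043]
b depth z [0.615 0.248 0.038]
lip depth z [0.436 0.269 0.05 ]
r depth z [ 0.593 -0.283  0.008]
top g 237 [282 142] [342 222] [513.7  -3.7] [160.9 101.5] 170.9
top gh 53 [303 172] [321 184] [508.9  -4.3] [38.8 21.3] 81.4
top b 1 [133 166] [133 166] [533.3 369.4] [0. 0.] 0.0
top lip 780 [136 141] [207 232] [491.7 293.5] [166.7 143.9] 13.7
top r 231 [414 132] [466 209] [ 545.1 -273.6] [158.2  99.1] 173.6
g depth z [0.474 0.022 0.008]
gh depth z [ 0.509 -0.006  0.059]
b depth z [ 0.26  -0.037  1.071]
lip depth z [0.433 0.272 0.047]
r depth z [ 0.501 -0.252  0.008]
```

View pics/crop0.png

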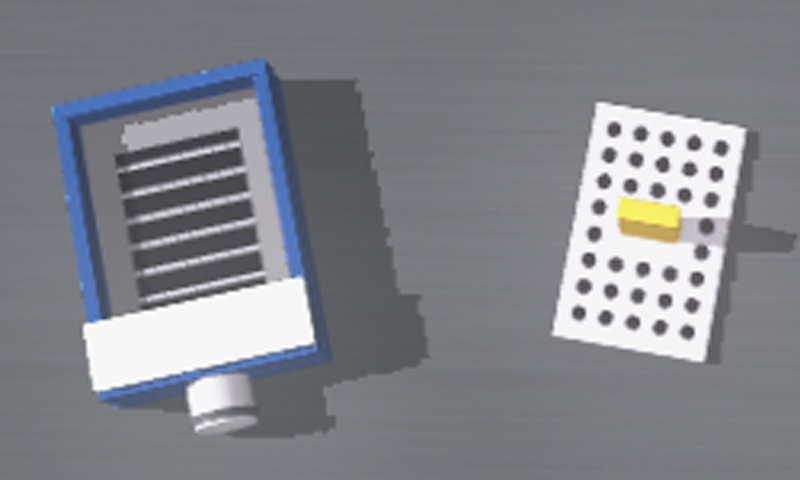

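The crop shows the white/bright perforated plate at top (313,180). The other candidates are green (387,277), green (507,265) and turquoise (163,318), which the task excludes, so the white plate is the one. The blue box with the white lip is at top (168,180). Next I measure the box.

```bash
python3 - <<'E'
from h import *;import pickle
D=pickle.load(open("d0.pkl","rb"))
p,im,d=D["top"];H,S,V=cv2.split(cv2.cvtColor(im,cv2.COLOR_BGR2HSV))
m=(S<40)&(V>215); c=blob(m,(175,214));print(c.min(0),c.max(0));c,wh,a=rect(cast(p,c,.049));print("lip",c,wh,a)
blue=(H>95)&(H<130)&(S>110)&(V>50); 
l=blob(blue,(132,160),3);print(l.min(0),l.max(0))
# full outer contour: blue+lip
b2=((blue)|m).copy(); b2[:,:100]=0
c=blob(b2,(175,214),3);print(c.min(0),c.max(0));print("box@.04",*rect(cast(p,c,.04)))
# corner pixels of rim (outer top)
for nm,uv in dict(farL=(126,144),farR=(193,130),nearR=(212,221)).items(): print(nm,cast(p,uv,.04)[0].round(4))
p,im,d=D["scene"]
for nm,uv in dict(far=(514,330),right=(578,298)).items(): print(nm,cast(p,uv,.04)[0].round(4))
H,S,V=cv2.split(cv2.cvtColor(im,cv2.COLOR_BGR2HSV))
m=(S<60)&(V>170);c=blob(m,(490,247));print("scene lip corners",cv2.approxPolyDP(c,4,True).reshape(-1,2).tolist())
a=im[215:345,435:590];cv2.imwrite("pics/crop1.png",cv2.resize(a,None,fx=4.5,fy=4.5,interpolation=2))
E
```

```text
[136 197] [207 231]
lip [432.3927002 279.0838623] (143.44309997558594, 44.026546478271484) 103.58151721954346
[126 128] [204 210]
[126 128] [208 239]
box@.04 [493.20074463 293.21090698] (222.37338256835938, 148.57818603515625) 12.419096946716309
farL [0.5806 0.3882 0.04  ]
farR [0.6122 0.2477 0.04  ]
nearR [0.4207 0.1975 0.04  ]
far [0.6259 0.2408 0.04  ]
right [0.5762 0.3852 0.04  ]
scene lip corners [[530, 240], [517, 227], [489, 235], [479, 229], [455, 248], [472, 262]]
```

View pics/crop1.png

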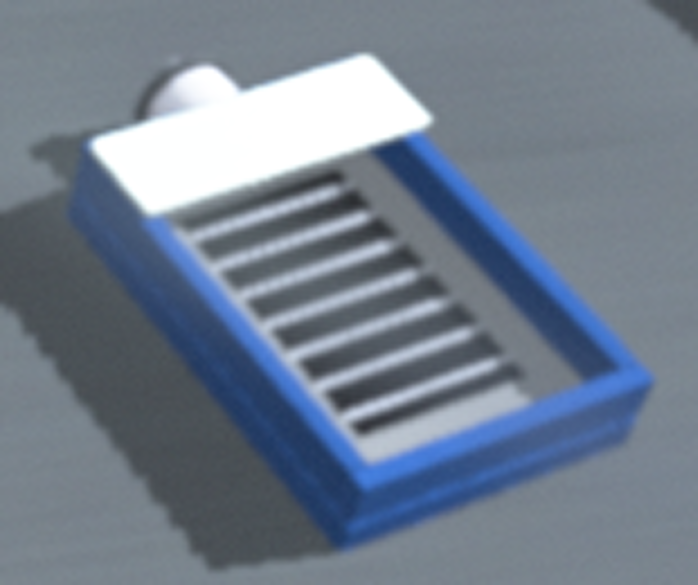

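```bash
cat >> h.py <<'E'
def Rtool(heading,tilt=0):
    # tool y along heading (deg), z down; tilt>0 raises far (+heading) side of a held plate
    a=np.radians(heading); y=np.array([np.cos(a),np.sin(a),0]);z=np.array([0,0,-1.]);x=np.cross(y,z)
    M=np.c_[x,y,z]; return R.from_rotvec(-np.radians(tilt)*np.cross([0,0,1.],y)).as_matrix()@M
def rel(st,pos,M):
    R0=R.from_rotvec(st["tcp_rot"]).as_matrix()
    t=R0.T@(np.asarray(pos)-st["tool_pos"])*1000
    r=np.degrees(R.from_matrix(R0.T@M).as_rotvec())
    return np.round(t,1),np.round(r,1)
E
python3 - <<'E'
from h import *;from workcell import bot
s=bot.read_state()
print(R.from_rotvec(s["tcp_rot"]).as_matrix().round(3)); print(Rtool(0,18).round(3))
print(rel(s,[.50,.29,.25],Rtool(13.6)))
E
```

```text
[[-0.934  0.357 -0.001]
 [ 0.357  0.934 -0.002]
 [ 0.    -0.002 -1.   ]]
[[ 0.     0.951  0.309]
 [ 1.     0.     0.   ]
 [ 0.     0.309 -0.951]]
(array([-363.7, -225.1,  -19.5]), array([-0.1,  0.1, 55.5]))
```

>>> arm_command(targets="-364 -225 -20 0 0 55.5 1;-364 -225 -20 0 0 55.5 1;-364 -225 -20 0 0 55.5 1;-364 -225 -20 0 0 55.5 1;-364 -225 -20 0 0 55.5 1;-364 -225 -20 0 0 55.5 1;-364 -225 -20 0 0 55.5 1;-364 -225 -20 0 0 55.5 1;-364 -225 -20 0 0 55.5 1;-364 -225 -20 0 0 55.5 1")

```text
time: 0.93
tool_pos: [0.494, 0.2979, 0.2504]
tcp_rot: [-1.943, -2.468, 0.001]
wrist_force: [1.3, 0.1, 1.1]
width: 1.0
```

>>> arm_command(targets="5 -10 0 0 0 2 1;5 -10 0 0 0 2 1;5 -10 0 0 0 2 1;5 -10 0 0 0 2 1")

```text
time: 1.27
tool_pos: [0.482, 0.303, 0.2504]
tcp_rot: [-1.983, -2.436, 0.001]
wrist_force: [0.1, 0.2, 0.5]
width: 1.002
```

```bash
python3 - <<'E'
from h import *;from workcell import bot;import pickle
s=bot.read_state();im,d=bot.read_camera("wrist");p=bot.camera_params("wrist")
pickle.dump((p,im,d,s),open("w1.pkl","wb"));cv2.imwrite("pics/w1.png",im);print(s["tool_pos"],s["joint_vel"].round(3))
E
```

```text
[0.48202897 0.30296866 0.25035912] [ 0.016  0.002 -0.005 -0.003 -0.001  0.001]
```

View pics/w1.png

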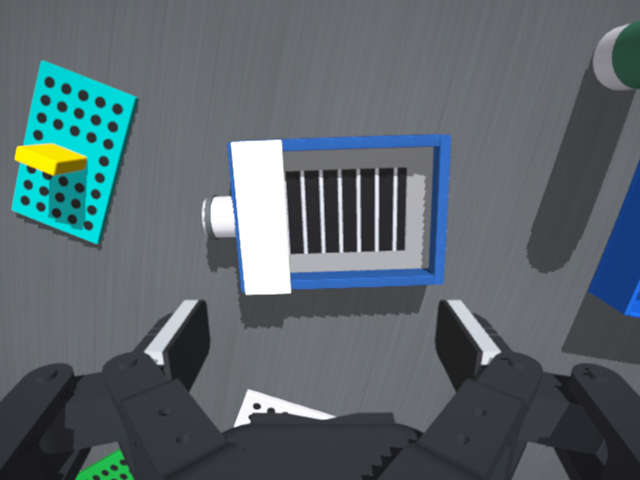

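```bash
python3 - <<'E'
from h import *;import pickle
p,im,d,s=pickle.load(open("w1.pkl","rb"))
H,S,V=cv2.split(cv2.cvtColor(im,cv2.COLOR_BGR2HSV))
m=(S<40)&(V>215);c=blob(m,(260,220));print(c.min(0),c.max(0));print("lip",*rect(cast(p,c,.049,s)))
q=cv2.approxPolyDP(c,5,True).reshape(-1,2);print(q.tolist());print(cast(p,q,.049,s).round(4))
blue=(H>95)&(H<130)&(S>110)&(V>50)
b=blue.copy();b[:,500:]=0;c=blob(b,(440,200),3);
q=cv2.approxPolyDP(c,4,True).reshape(-1,2);print(q.tolist());print(cast(p,q,.04,s).round(4))
a=im[110:320,190:470];cv2.imwrite("pics/crop2.png",cv2.resize(a,None,fx=2.8,fy=2.8,interpolation=2))
print(d[200,345:350],d[200,260])
E
```

```text
[231 140] [290 294]
lip [429.78213501 278.7769165 ] (144.75245666503906, 45.28696823120117) 103.71401405334473
[[280, 140], [231, 142], [247, 294], [290, 292]]
[[0.4329 0.3536 0.049 ]
 [0.3911 0.3434 0.049 ]
 [0.4269 0.2036 0.049 ]
 [0.4675 0.2144 0.049 ]]
[[450, 135], [282, 139], [283, 150], [434, 147], [429, 267], [291, 273], [292, 289], [441, 284]]
[[0.58   0.389  0.04  ]
 [0.4336 0.3543 0.04  ]
 [0.4362 0.345  0.04  ]
 [0.5687 0.3757 0.04  ]
 [0.596  0.264  0.04  ]
 [0.4649 0.2304 0.04  ]
 [0.4689 0.2139 0.04  ]
 [0.6129 0.2491 0.04  ]]
[0.37893143 0.3789889  0.37833238 0.38013673 0.3796351 ] 0.34815633
```

View pics/crop2.png

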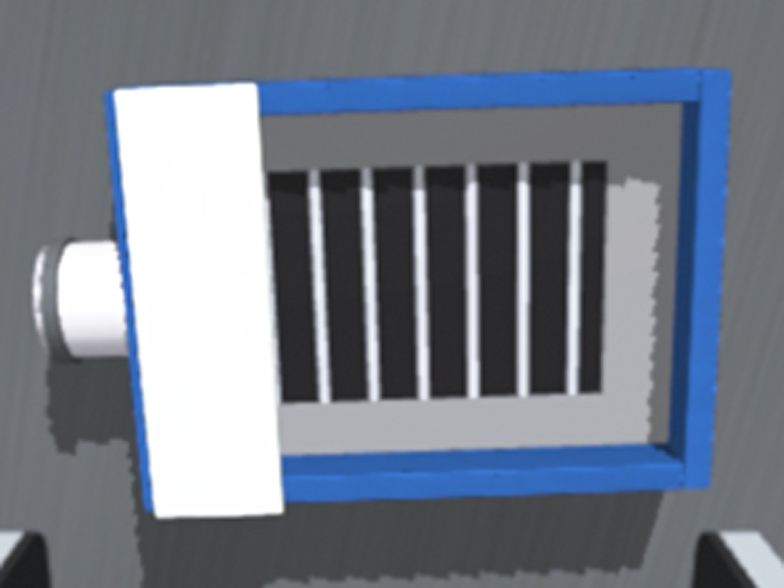

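```bash
python3 - <<'E'
from h import *;import pickle
p,im,d,s=pickle.load(open("w1.pkl","rb"))
print("foot",cast(p,[(434,147),(429,267)],.018,s).round(4))
cc=lambda x,y:(190+x/2.8,110+y/2.8)
print("rim in",cast(p,[cc(700,102),cc(685,455)],.04,s).round(4),"out",cast(p,[cc(731,70),cc(711,487)],.04,s).round(4))
D=pickle.load(open("d0.pkl","rb"));ps=D["scene"][0]
sc=lambda x,y:(435+x/4.5,215+y/4.5)
print("scene far outer",cast(ps,[sc(365,487),sc(653,380)],.04).round(4),"lip edge",cast(ps,[sc(150,214),sc(433,120)],.049).round(4))
# depth map to world in wrist: heights along seat x axis
Rm,t=pose(p,s)
def wpt(u,v):
    n=cv2.undistortPoints(np.array([[[u,v]]],float),K(p),np.array([p["k1"],0,0,0.])).ravel();z=d[v,u];return t+Rm@np.array([n[0]*z,-n[1]*z,-z])
for u in [228,232,236,245,265,285,292,310,400,425,430,434,438,442,446,449,452,456]: print(u,wpt(u,210).round(4))
print("y:");
for v in [133,137,141,146,150,160,260,268,275,282,286,290]: print(v,wpt(370,v).round(4))
E
```

```text
foot [[0.575  0.376  0.018 ]
 [0.604  0.2573 0.018 ]]
rim in [[0.5739 0.3774 0.04  ]
 [0.6031 0.2596 0.04  ]] out [[0.581  0.3893 0.04  ]
 [0.6158 0.2498 0.04  ]]
scene far outer [[0.6125 0.2502 0.04  ]
 [0.5801 0.3874 0.04  ]] lip edge [[0.4689 0.2136 0.049 ]
 [0.4331 0.3549 0.049 ]]
228 [0.3957 0.2807 0.0415]
232 [0.3993 0.2814 0.0411]
236 [0.4038 0.2833 0.0457]
245 [0.4128 0.2862 0.0504]
265 [0.4306 0.2898 0.0503]
285 [0.4485 0.2937 0.0509]
292 [0.4536 0.2879 0.0194]
310 [0.471  0.2914 0.0189]
400 [0.558  0.31   0.0205]
425 [0.5828 0.3149 0.0191]
430 [0.5874 0.3161 0.0203]
434 [0.5876 0.3186 0.0315]
438 [0.5881 0.3208 0.041 ]
442 [0.5918 0.3216 0.041 ]
446 [0.5949 0.3226 0.0427]
449 [0.6133 0.3174 0.0008]
452 [ 0.617   0.3178 -0.0009]
456 [0.6203 0.319  0.0015]
y:
133 [0.5138 0.3758 0.0024]
137 [0.5099 0.3721 0.0417]
141 [0.5108 0.3687 0.0414]
146 [0.5116 0.3645 0.0425]
150 [0.5154 0.3603 0.0199]
160 [0.5177 0.3511 0.0187]
260 [0.5412 0.2534 0.0212]
268 [0.5434 0.2447 0.0206]
275 [0.542  0.2427 0.0358]
282 [0.5427 0.2374 0.041 ]
286 [0.5437 0.2333 0.0413]
290 [0.5533 0.2134 0.0023]
```

```bash
python3 - <<'E'
from h import *;from workcell import bot
s=bot.read_state()
print(rel(s,[.511,-.004,.20],Rtool(-9.1)))
E
```

```text
(array([-306.7,  -34. ,   50.4]), array([-0. ,  0. , 20.8]))
```

>>> arm_command(targets="-307 -34 10 0 0 20.8 1;-307 -34 10 0 0 20.8 1;-307 -34 10 0 0 20.8 1;-307 -34 10 0 0 20.8 1;-307 -34 20 0 0 20.8 1;-307 -34 50 0 0 20.8 1;-307 -34 50 0 0 20.8 1;-307 -34 50 0 0 20.8 1;-307 -34 50 0 0 20.8 1;-307 -34 50 0 0 20.8 1")

```text
time: 2.15
tool_pos: [0.5105, -0.0051, 0.1999]
tcp_rot: [-2.392, -2.035, 0.002]
wrist_force: [-0.7, -0.2, 0.3]
width: 0.999
```

>>> arm_command(targets="0 0 0 0 0 0 1;0 0 0 0 0 0 1;0 0 0 0 0 0 1")

```text
time: 2.4
tool_pos: [0.5115, -0.0037, 0.2015]
tcp_rot: [2.389, 2.039, 0.002]
wrist_force: [-0.9, 0.5, 0.5]
width: 1.0
```

```bash
python3 - <<'E'
from h import *;from workcell import bot;import pickle
s=bot.read_state();im,d=bot.read_camera("wrist");p=bot.camera_params("wrist")
pickle.dump((p,im,d,s),open("w2.pkl","wb"));cv2.imwrite("pics/w2.png",im);print(s["tool_pos"],s["joint_vel"].round(3),rel(s,[.511,-.004,.20],Rtool(-9.1)))
E
```

```text
[ 0.51152957 -0.00369736  0.20149052] [-0.002 -0.001  0.002 -0.002  0.001 -0.001] (array([-0.4, -0.5,  1.5]), array([ 0.1, -0. ,  0. ]))
```

View pics/w2.png

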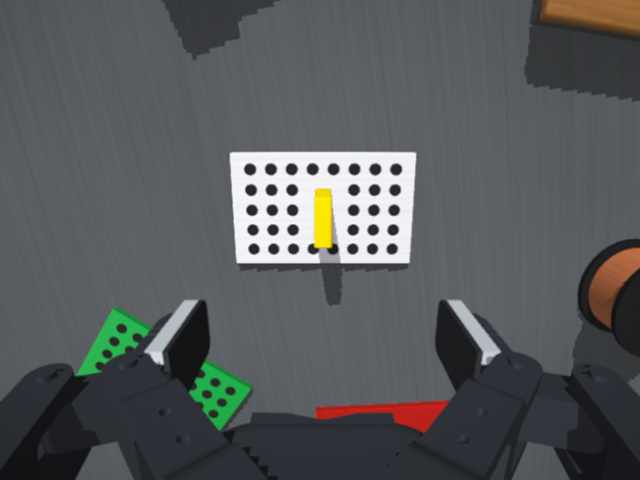

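```bash
python3 - <<'E'
from h import *;import pickle
p,im,d,s=pickle.load(open("w2.pkl","rb"))
H,S,V=cv2.split(cv2.cvtColor(im,cv2.COLOR_BGR2HSV))
m=(S<60)&(V>170);yel=(H>18)&(H<35)&(S>120)&(V>100)
c=blob(m|yel,(240,210),9);print("plate",*rect(cast(p,c,.008,s)))
y=blob((yel)&(V>215),(323,220));print(y.min(0),y.max(0));print("fin top",*rect(cast(p,y,.058,s)))
E
```

```text
plate [511.14505005  -4.06557083] (160.78799438476562, 100.14546966552734) 171.0003662109375
[314 189] [331 247]
fin top [511.37884521  -1.06207466] (45.54116439819336, 12.481876373291016) 79.91560363769531
```

>>> arm_command(targets="0 0 35 0 0 0 0.6;0 0 70 0 0 0 0.6;0 0 100 0 0 0 0.6;0 0 130 0 0 0 0.6;0 0 150 0 0 0 0.6;0 0 165 0 0 0 0.6;0 0 175 0 0 0 0.6;0 0 181 0 0 0 0.6;0 0 181 0 0 0 0.6;0 0 181 0 0 0 0.6", newtons=60)

```text
time: 3.28
tool_pos: [0.5117, -0.005, 0.0204]
tcp_rot: [2.391, 2.036, 0.001]
wrist_force: [0.5, 0.4, 0.3]
width: 0.605
```

>>> arm_command(targets="0 0 0 0 0 0 0.4;0 0 0 0 0 0 0.2;0 0 0 0 0 0 0;0 0 0 0 0 0 0;0 0 0 0 0 0 0;0 0 0 0 0 0 0;0 0 0 0 0 0 0;0 0 0 0 0 0 0")

```text
time: 3.95
tool_pos: [0.5122, -0.0053, 0.0209]
tcp_rot: [2.391, 2.035, 0.003]
wrist_force: [-1.1, -0.3, 6.5]
width: 0.158
```

```bash
python3 - <<'E'
from h import *;from workcell import bot;import pickle
s=bot.read_state();im,d=bot.read_camera("wrist")
cv2.imwrite("pics/w3.png",im);print(s["tool_pos"],s["width"],s["wrist_force"],rel(s,[.511,-.004,.018],Rtool(-9.)))
E
```

```text
[ 0.51224112 -0.00533459  0.02094798] 0.15827082619967767 [-1.12558642 -0.26086077  6.49920747] (array([ 1.1, -1.4,  2.9]), array([ 0.1, -0. , -0.2]))
```

View pics/w3.png

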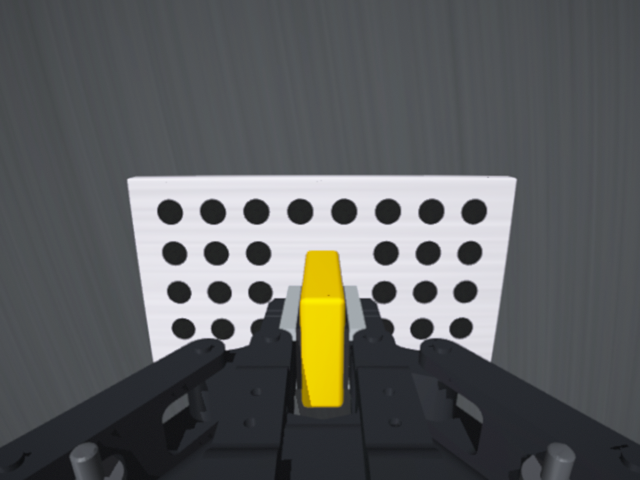

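>>> arm_command(targets="0 0 -5 0 0 0 0;0 0 -15 0 0 0 0;0 0 -35 0 0 0 0;0 0 -60 0 0 0 0;0 0 -90 0 0 0 0;0 0 -120 0 0 0 0;0 0 -145 0 0 0 0;0 0 -160 0 0 0 0;0 0 -165 0 0 0 0;0 0 -165 0 0 0 0", newtons=70)

```text
time: 4.83
tool_pos: [0.5115, -0.0053, 0.1862]
tcp_rot: [2.391, 2.035, 0.003]
wrist_force: [-0.4, -0.6, -4.2]
width: 0.151
```

```bash
cat >> h.py <<'E'
Hd=13.6
OFF=np.array([.001,0,.021])
def tcp_for(bx,bz,th,lat=0.,hd=None):
    """bx: near bottom edge rel. lip free edge (m, +away), bz above bed; th tilt deg"""
    hd=Hd if hd is None else hd
    a=np.radians(hd);ux=np.array([np.cos(a),np.sin(a),0]);uy=np.array([-np.sin(a),np.cos(a),0])
    t=np.radians(th); C=np.array([.4505,.2841,.018])+lat*uy+ux*(bx+.08*np.cos(t))+np.array([0,0,bz+.08*np.sin(t)])
    M=Rtool(hd,th); return C-M@OFF,M
E
python3 - <<'E'
from h import *;from workcell import bot
s=bot.read_state();im,d=bot.read_camera("wrist");cv2.imwrite("pics/w4.png",im)
c=np.cos(np.radians(18));n=np.sin(np.radians(18))
print(s["tool_pos"],s["wrist_force"],s["width"])
P,M=tcp_for(-.026+.055*c,.003+.055*n+.1,18);print(P,rel(s,P,M))
E
```

```text
[ 0.51149644 -0.00527259  0.18618881] [-0.40623884 -0.5623708  -4.23646335] 0.15122309018343957
[0.54394938 0.30567894 0.18268948] (array([312.1, -17.7,   3.5]), array([-17.6,   3.6, -22.6]))
```

View pics/w4.png

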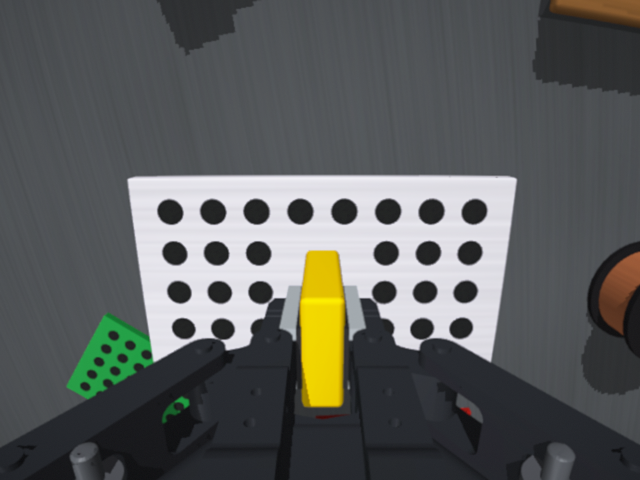

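Held with no slip; the plate looks identical to before the lift. Now I carry it over the box and tilt.

>>> arm_command(targets="15 0 0 0 0 0 0;40 0 -10 -1 0 -2 0;70 -3 -10 -3 1 -4 0;100 -5 -10 -5 1 -7 0;130 -7 -10 -7 1.5 -9.5 0;160 -9 -10 -9 2 -12 0;190 -11 -10 -11 2 -14 0;220 -12 -8 -12.5 2.5 -16 0;250 -14 -5 -14 3 -18 0;275 -16 0 -15.5 3.2 -20 0")

```text
time: 5.72
tool_pos: [0.5374, 0.27, 0.1819]
tcp_rot: [1.88, 2.283, 0.319]
wrist_force: [0.8, 0.1, -3.5]
width: 0.152
```

```bash
python3 - <<'E'
from h import *;from workcell import bot
s=bot.read_state()
c=np.cos(np.radians(18));n=np.sin(np.radians(18))
P,M=tcp_for(-.026+.055*c,.003+.055*n+.1,18);print(rel(s,P,M))
E
```

```text
(array([33.7, 12.9,  3. ]), array([-2.4,  0.3, -2.5]))
```

>>> arm_command(targets="15 5 1 -1 0 -1 0;28 10 2 -2 0.3 -2 0;34 13 3 -2.4 0.3 -2.5 0;34 13 3 -2.4 0.3 -2.5 0;34 13 3 -2.4 0.3 -2.5 0;34 13 3 -2.4 0.3 -2.5 0")

```text
time: 6.22
tool_pos: [0.5457, 0.3037, 0.1852]
tcp_rot: [1.812, 2.294, 0.364]
wrist_force: [-1.0, 0.1, -4.2]
width: 0.153
```

```bash
python3 - <<'E'
from h import *;from workcell import bot
s=bot.read_state()
c=np.cos(np.radians(18));n=np.sin(np.radians(18))
P,M=tcp_for(-.026+.055*c,.003+.055*n+.1,18);print(rel(s,P,M),s["wrist_force"])
P,M=tcp_for(-.026+.055*c,.003+.055*n,18);print(rel(s,P,M))
im,d=bot.read_camera("scene");cv2.imwrite("pics/s5.png",im)
im,d=bot.read_camera("wrist");cv2.imwrite("pics/w5.png",im)
E
```

```text
(array([ 2.3, -2. ,  2. ]), array([ 0.1,  0.1, -0.2])) [-1.01809368  0.12769732 -4.1872323 ]
(array([  2.4, -33. ,  97.1]), array([ 0.1,  0.1, -0.2]))
```

View pics/s5.png

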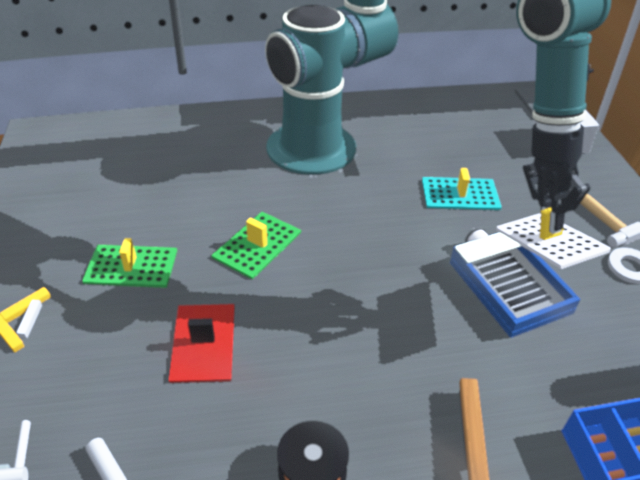

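View pics/w5.png

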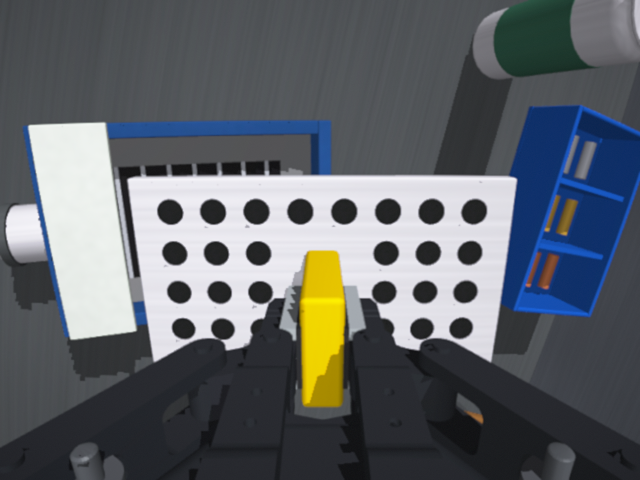

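Scene (552,235) and wrist views show the plate held, tilted, beyond the lip. I lower it to the pre-hook pose.

>>> arm_command(targets="0 -5 15 0 0 0 0;1 -12 35 0 0 0 0;2 -20 58 0 0 0 0;2 -27 78 0 0 0 0;2.4 -31 91 0 0 0 0;2.4 -33 97 0 0 0 0;2.4 -33 97 0 0 0 0;2.4 -33 97 0 0 0 0;2.4 -33 97 0 0 0 0")

```text
time: 7.07
tool_pos: [0.5456, 0.3072, 0.0851]
tcp_rot: [1.81, 2.293, 0.37]
wrist_force: [0.6, -0.3, -3.6]
width: 0.153
```

```bash
python3 - <<'E'
from h import *;from workcell import bot;import pickle
s=bot.read_state()
c=np.cos(np.radians(18));n=np.sin(np.radians(18))
for q in(.055,.03,0):
  P,M=tcp_for(-.026+q*c,.003+q*n,18);print(rel(s,P,M),s["wrist_force"])
im,d=bot.read_camera("wrist");cv2.imwrite("pics/w6.png",im);p=bot.camera_params("wrist");pickle.dump((p,im,d,s),open("w6.pkl","wb"))
im,d=bot.read_camera("scene");cv2.imwrite("pics/s6.png",cv2.resize(im[180:360,420:640],None,fx=3.2,fy=3.2))
E
```

```text
(array([-1.1, -2.6,  1.7]), array([ 0.3,  0. , -0.2])) [ 0.55905189 -0.25676534 -3.56514628]
(array([ -1.2, -27.6,   1.5]), array([ 0.3,  0. , -0.2])) [ 0.55905189 -0.25676534 -3.56514628]
(array([ -1.3, -57.6,   1.3]), array([ 0.3,  0. , -0.2])) [ 0.55905189 -0.25676534 -3.56514628]
```

View pics/w6.png

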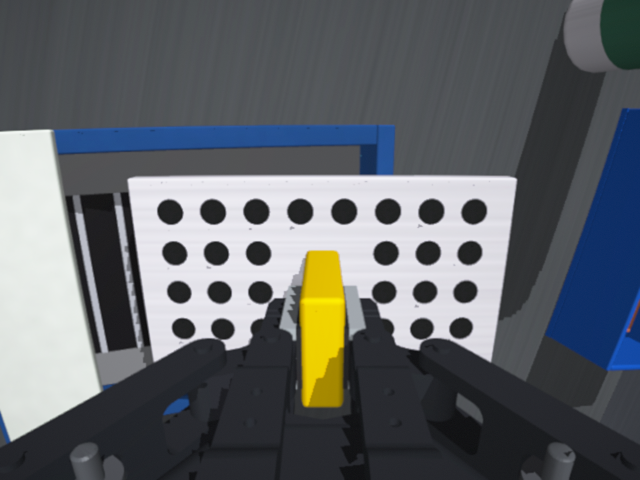

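View pics/s6.png

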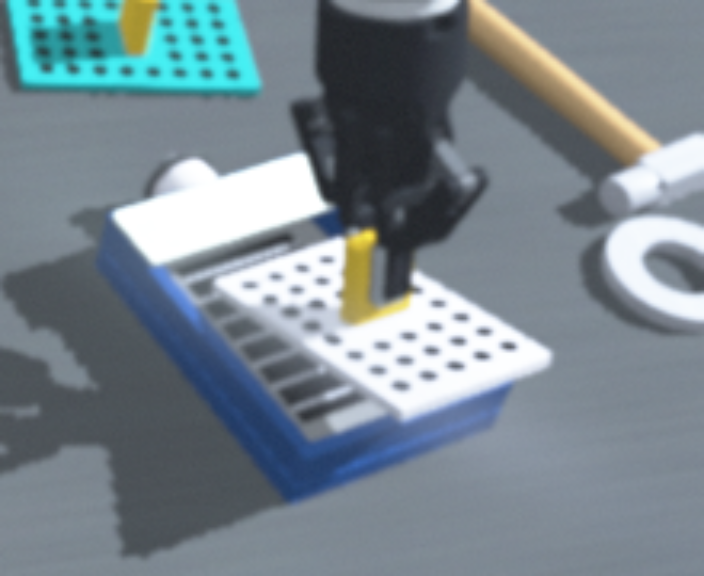

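```bash
python3 - <<'E'
from h import *;import pickle
p,im,d,s=pickle.load(open("w6.pkl","rb"))
a=np.radians(Hd);ux=np.array([np.cos(a),np.sin(a)]);uy=np.array([-ux[1],ux[0]]);E=np.array([.4505,.2841])
f=lambda P:[((q[:2]-E)@np.c_[ux,uy]*1000).round(1).tolist() for q in P]
print("lip edge",f(cast(p,[(54,130),(77,262),(100,390)],.049,s)))
print("+y wall rim inner",f(cast(p,[(70,152),(350,146)],.04,s)),"far outer corner",f(cast(p,[(394,125)],.04,s)))
# plate corners by predicted pose
R0=R.from_rotvec(s["tcp_rot"]).as_matrix()
for X in(-.08,.08):
  for Y in(-.05,.05):
    w=s["tool_pos"]+R0@(OFF+np.array([Y,X,-.008])); print(X,Y,w.round(4),f([w]),proj(p,w,s).round(0))
E
```

```text
lip edge [[1.1, 71.4], [1.3, 17.7], [-0.0, -45.7]]
+y wall rim inner [[3.2, 62.4], [127.1, 61.6]] far outer corner [[151.2, 71.8]]
-0.08 -0.05 [0.4871 0.2429 0.0475] [[25.9, -48.7]] [[159. 384.]]
-0.08 0.05 [0.4638 0.3401 0.0476] [[26.1, 51.3]] [[129. 178.]]
0.08 -0.05 [0.6348 0.2782 0.0978] [[177.7, -49.1]] [[487. 384.]]
0.08 0.05 [0.6116 0.3754 0.0979] [[178.0, 50.9]] [[517. 178.]]
```

Predicted plate corners, (129,178) and (517,178), match the image, and the lip edge and walls agree within about 1 mm. I slide it under the lip.

>>> arm_command(targets="-0.5 -6 0.5 0.3 0 -0.2 0;-1 -14 1 0.3 0 -0.2 0;-1.3 -22 1.3 0.3 0 -0.2 0;-1.3 -29 1.3 0.3 0 -0.2 0;-1.3 -36 1.3 0.3 0 -0.2 0;-1.3 -42 1.3 0.3 0 -0.2 0;-1.3 -48 1.3 0.3 0 -0.2 0;-1.3 -53 1.3 0.3 0 -0.2 0;-1.3 -56 1.3 0.3 0 -0.2 0;-1.3 -58 1.3 0.3 0 -0.2 0")

```text
time: 8.0
tool_pos: [0.4907, 0.2926, 0.0637]
tcp_rot: [1.808, 2.301, 0.36]
wrist_force: [0.6, 0.1, -4.7]
width: 0.154
```

>>> arm_command(targets="0 0 0 0 0 0 0;0 0 0 0 0 0 0;0 0 0 0 0 0 0")

```text
time: 8.25
tool_pos: [0.4917, 0.293, 0.0642]
tcp_rot: [1.808, 2.3, 0.361]
wrist_force: [-0.4, -0.5, -4.5]
width: 0.155
```

```bash
python3 - <<'E'
from h import *;from workcell import bot;import pickle
s=bot.read_state();print(s["wrist_force"],s["torque"],s["width"])
P,M=tcp_for(-.026,.003,18);print("now err",rel(s,P,M))
for th,bz in((15,.003),(12,.0025),(9,.002),(6,.0015),(3,.001),(1,.001),(0,.001)):
  P,M=tcp_for(-.026,bz,th);print(th,*rel(s,P,M))
im,d=bot.read_camera("scene");cv2.imwrite("pics/s7.png",cv2.resize(im[180:360,420:640],None,fx=3.2,fy=3.2))
E
```

```text
[-0.40585124 -0.45921536 -4.49313048] [-0.10953439  0.34190979  0.02863167] 0.1550553699961753
now err (array([ 0. ,  1.8, -1. ]), array([-0.1,  0. ,  0.1]))
15 [0.  2.8 3.3] [2.9 0.  0.1]
12 [0.1 3.5 8. ] [5.9 0.  0.1]
9 [ 0.1  3.9 12.8] [8.9 0.  0.1]
6 [ 0.1  4.  17.6] [11.9  0.   0.1]
3 [ 0.1  4.  22.4] [14.9  0.   0.1]
1 [ 0.1  3.9 25.2] [16.9  0.   0.1]
0 [ 0.1  3.8 26.7] [17.9  0.   0.1]
```

View pics/s7.png

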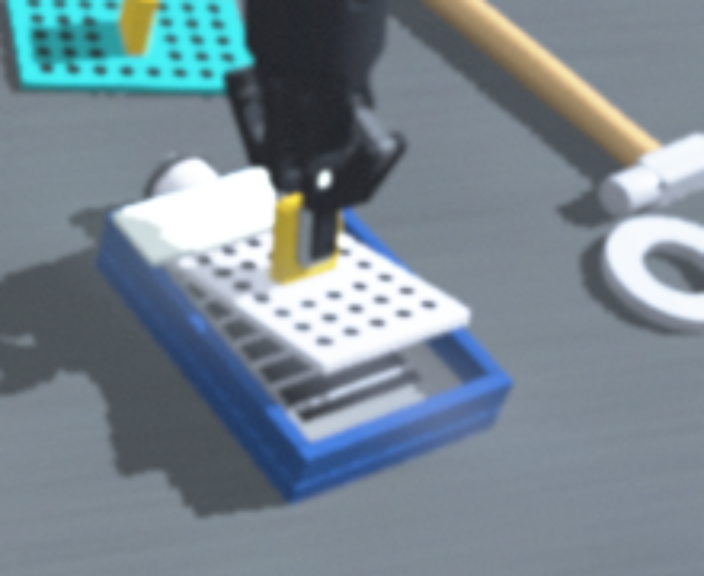

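The near edge is under the lip with no contact force. I lower the far edge.

>>> arm_command(targets="0 2 1 1 0 0 0;0 2.5 3.3 2.9 0 0 0;0 3 5.5 4.4 0 0 0;0 3.5 8 5.9 0 0 0;0 3.7 10.4 7.4 0 0 0;0 3.9 12.8 8.9 0 0 0;0 4 15.2 10.4 0 0 0;0 4 17.6 11.9 0 0 0;0 4 20 13.4 0 0 0;0 4 20 13.4 0 0 0")

```text
time: 9.13
tool_pos: [0.5028, 0.2957, 0.0462]
tcp_rot: [1.911, 2.43, 0.094]
wrist_force: [-0.1, 0.5, -4.3]
width: 0.154
```

```bash
python3 - <<'E'
from h import *;from workcell import bot;import pickle
s=bot.read_state();print(s["wrist_force"],s["torque"],s["width"])
P,M=tcp_for(-.026,.00125,4.5);print("now err",rel(s,P,M))
for th,bz in((3,.001),(1,.001),(0,.001)):
  P,M=tcp_for(-.026,bz,th);print(th,*rel(s,P,M))
im,d=bot.read_camera("scene");cv2.imwrite("pics/s8.png",cv2.resize(im[180:360,420:640],None,fx=3.2,fy=3.2))
E
```

```text
[-0.1272098   0.50547263 -4.25893392] [-0.04367831  0.0069982  -0.01093801] 0.1535686762391897
now err (array([ 0. , -1.4, -0.4]), array([-0.,  0.,  0.]))
3 [ 0.  -0.9  1.9] [1.5 0.  0. ]
1 [ 0.1 -0.3  4.8] [3.5 0.  0. ]
0 [ 0.1 -0.   6.2] [4.5 0.  0. ]
```

View pics/s8.png

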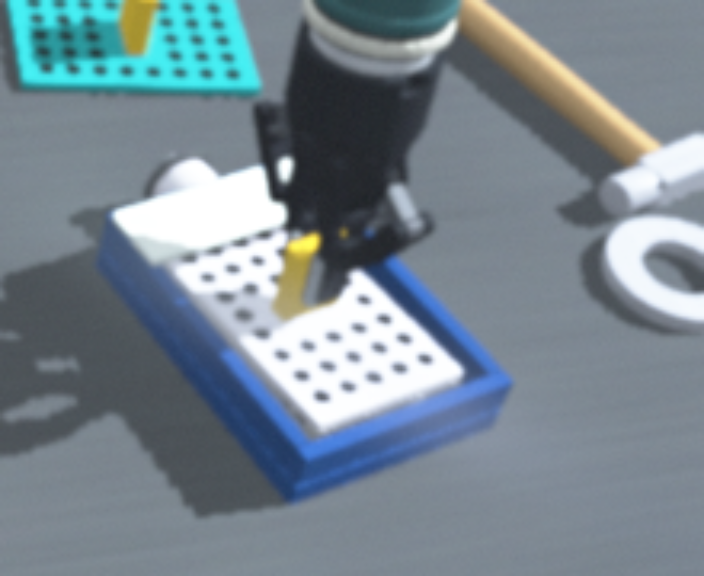

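Fits between the walls with far-edge clearance. I finish rotating flat, then lower by feel.

>>> arm_command(targets="0 -1 1 0.8 0 0 0;0 -0.8 2 1.6 0 0 0;0 -0.6 3.2 2.4 0 0 0;0 -0.5 4.4 3.2 0 0 0;0 -0.3 5.4 3.9 0 0 0;0 0 6.2 4.5 0 0 0;0 0 6.2 4.5 0 0 0;0 0 6.2 4.5 0 0 0")

```text
time: 9.85
tool_pos: [0.5015, 0.2952, 0.0398]
tcp_rot: [1.942, 2.469, -0.002]
wrist_force: [-0.8, 0.3, -3.6]
width: 0.155
```

>>> arm_command(targets="0 0 0.3 0 0 0 0;0 0 0.6 0 0 0 0;0 0 0.6 0 0 0 0;0 0 0.6 0 0 0 0")

```text
time: 10.18
tool_pos: [0.5012, 0.2951, 0.0393]
tcp_rot: [1.941, 2.47, -0.002]
wrist_force: [-1.0, 0.8, -4.3]
width: 0.157
```

```bash
python3 - <<'E'
from h import *;from workcell import bot;import pickle
s=bot.read_state();print(s["wrist_force"],s["torque"],s["width"])
P,M=tcp_for(-.026,0,0);print("err to flat bed",rel(s,P,M))
E
```

```text
[-0.95963374  0.81350303 -4.29533076] [ 0.01225581 -0.00743079  0.01042693] 0.15690146611834543
err to flat bed (array([0.2, 2.2, 0.3]), array([-0.1,  0.1,  0.1]))
```

>>> arm_command(targets="0 0 0.4 0 0 0 0;0 0 0.8 0 0 0 0;0 0 0.8 0 0 0 0")

```text
time: 10.43
tool_pos: [0.5013, 0.2952, 0.039]
tcp_rot: [1.941, 2.469, -0.002]
wrist_force: [-2.8, -1.5, 1.1]
width: 0.158
```

>>> arm_command(targets="0 0 0.3 0 0 0 0;0 0 0.6 0 0 0 0;0 0 0.6 0 0 0 0")

```text
time: 10.68
tool_pos: [0.5014, 0.2952, 0.0389]
tcp_rot: [1.941, 2.469, -0.002]
wrist_force: [-4.5, -2.1, 5.7]
width: 0.153
```

>>> arm_command(targets="0 0 0 0 0 0 0.17;0 0 0 0 0 0 0.2;0 0 0 0 0 0 0.25;0 0 0 0 0 0 0.3;0 0 0 0 0 0 0.35;0 0 0 0 0 0 0.4;0 0 0 0 0 0 0.4;0 0 0 0 0 0 0.4", newtons=30)

```text
time: 11.35
tool_pos: [0.5014, 0.2952, 0.0379]
tcp_rot: [1.941, 2.469, -0.002]
wrist_force: [0.9, -0.6, 0.3]
width: 0.395
```

```bash
python3 - <<'E'
from h import *;from workcell import bot;import pickle
s=bot.read_state();print(s["wrist_force"],s["torque"],s["width"])
im,d=bot.read_camera("wrist");cv2.imwrite("pics/w9.png",im)
E
```

```text
[ 0.89021317 -0.62022407  0.30257986] [-0.01717779  0.01079799 -0.00966923] 0.3954853916942573
```

View pics/w9.png

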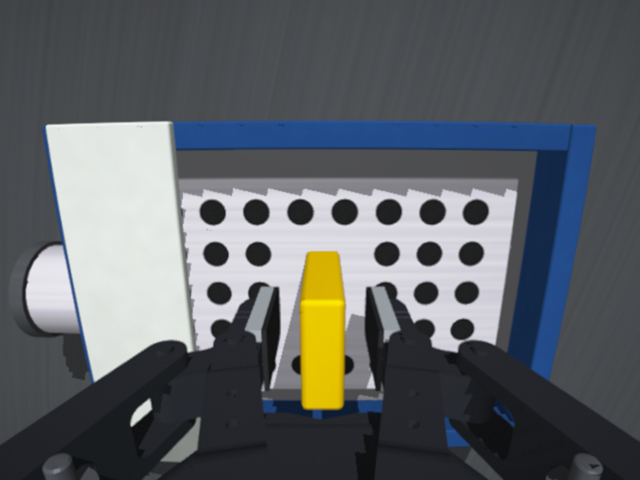

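Released, with clear gaps both sides of the fin and no force. I retreat straight up.

>>> arm_command(targets="0 0 -8 0 0 0 0.4;0 0 -20 0 0 0 0.4;0 0 -40 0 0 0 0.4;0 0 -65 0 0 0 0.4;0 0 -95 0 0 0 0.4;0 0 -125 0 0 0 0.4;0 0 -155 0 0 0 0.4;0 0 -180 0 0 0 0.4;0 0 -200 0 0 0 0.4;0 0 -200 0 0 0 0.4")

```text
time: 12.23
tool_pos: [0.5045, 0.2971, 0.2457]
tcp_rot: [1.938, 2.466, 0.015]
wrist_force: [0.6, 0.9, 0.7]
width: 0.4
```

>>> arm_command(targets="0 0 0 0 0 0 0.4;0 0 0 0 0 0 0.4;0 0 0 0 0 0 0.4")

```text
time: 12.48
tool_pos: [0.5005, 0.2949, 0.2364]
tcp_rot: [-1.941, -2.469, 0.006]
wrist_force: [-0.3, -1.0, -0.1]
width: 0.399
```

```bash
python3 - <<'E'
from h import *;from workcell import bot;import pickle
s=bot.read_state();im,d=bot.read_camera("wrist");cv2.imwrite("pics/w10.png",im);p=bot.camera_params("wrist")
print(s["time"],s["tool_pos"])
Rm,t=pose(p,s)
ys,xs=np.mgrid[0:480,0:640]
n=cv2.undistortPoints(np.c_[xs.ravel(),ys.ravel()].astype(float).reshape(-1,1,2),K(p),np.array([p["k1"],0,0,0.])).reshape(-1,2)
z=d.ravel()[:,None];W=(t+(np.c_[n[:,0],-n[:,1],-np.ones(len(n))]*z)@Rm.T).reshape(480,640,3)
a=np.radians(Hd);ux=np.array([np.cos(a),np.sin(a)]);uy=np.array([-ux[1],ux[0]]);E=np.array([.4505,.2841])
H,S,V=cv2.split(cv2.cvtColor(im,cv2.COLOR_BGR2HSV))
Q=(W[...,:2]-E)@np.c_[ux,uy]*1000; Z=W[...,2]*1000
sel=(d>0)&(Q[...,0]>5)&(Q[...,0]<138)&(abs(Q[...,1])<48)&(S<60)&(V>140)&(Z<45)
for lo in range(5,138,15):
    q=sel&(Q[...,0]>=lo)&(Q[...,0]<lo+15)
    if q.sum()>20: print(lo,q.sum(),np.median(Z[q]).round(1))
for lo in range(-48,48,16):
    q=sel&(Q[...,1]>=lo)&(Q[...,1]<lo+16)
    if q.sum()>20: print("y",lo,q.sum(),np.median(Z[q]).round(1))
im,d=bot.read_camera("scene");cv2.imwrite("pics/s10.png",im)
E
```

```text
12.4833 [0.50046321 0.29492532 0.2363671 ]
5 1334 27.7
20 1217 27.7
35 1033 27.7
50 898 27.7
65 1312 27.7
80 1361 27.7
95 1326 27.7
110 1203 27.7
125 746 27.4
y -48 1561 27.8
y -32 1594 27.7
y -16 1657 27.7
y 0 1733 27.7
y 16 2003 27.7
y 32 1882 27.6
```

View pics/w10.png

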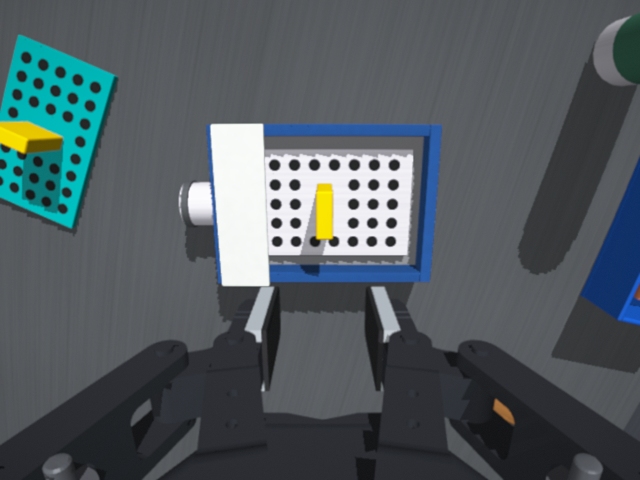

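View pics/s10.png

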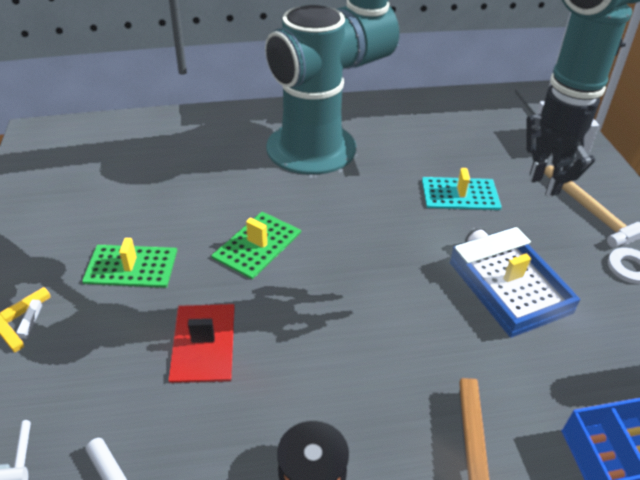

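The plate top is uniform at 27.7 mm (bed 18–20 + 8), so it is flat. It sits under the lip at wrist (265,205), and the red plate has not moved. I hand the job in.

```bash
python3 - <<'E'
from workcell import bot
print(bot.finish_job())
E
```

```text
the job is handed in; nothing more can be done
None
```

I fitted the spark-guard plate into the seat of the blue box and handed the job in at about 12.5 s; no verdict was reported. I gripped the yellow handle, tilted the plate 18° and slid its near edge about 26 mm under the white lip. I then lowered the far edge, eased the plate down until I felt the bed (about 6 N), let go and backed straight up.

**Last checks**
- **Flatness:** the plate's top measures about 27.7 mm above the table at every point checked (27.4 at the far strip). That is level, and fits the 18 mm bed plus the 8 mm plate.
- **Position:** the near edge is under the lip, with clearance to the far wall and both sides.
- **Release:** the gripper is clear of everything and the wrist force is near zero.
- **Red blanking plate:** it appears at the same place in the scene picture as at the start.

**Disagreement:** the distance from the lip to the far wall measured about 3 mm short of the given 146 mm (up to about 9 mm on the outer rim in one view). The top camera also read about 2.6 mm differently from the wrist camera. I placed the plate from the wrist-camera and lip measurements, and it stayed within the play.

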